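# Set the angle table on its setting block

## Robot

A 7-joint arm with a two-finger parallel gripper is mounted at the origin on a cart in front of the work surface, level with it; the furniture and walls round the work are solid. World frame = base frame: x ahead of the robot, y to its left, z up, the work surface at z = 0. Lengths are in mm, angles in rad, forces in N, time in s.
With the tool pointing down it reaches from about 425 to 925 mm from the base axis. Payload 6.8 kg.
Tool frame: the origin (TCP) lies between the finger pads; the fingertips stand 25 mm ahead of it and the grasp point (between the pads) lies 6 mm ahead of it (tip_reach is the distance from the TCP to the fingertips, in mm); z points along the fingers, y is the direction in which the jaws open and shut (so a half turn about z gives the same grasp; the last joint's range is limited). The gripper opens to 88 mm and grips with 3 to 60 N. Pads are 20 mm wide; open, the fingers measure 115 mm over their backs; the gripper's body (75 mm by 178 mm) begins 61 mm behind the grasp point.
Start: joints at [-1.322, 0.477, 0.022, 1.555, -0.011, 1.109, -0.083], TCP at [235.76, 632.506, 247.664] pointing down, gripper open.
Joint ranges: [-2.96, 2.96], [-0.34, 2.1], [-1.41, 1.46], [0.24, 2.44], [-1.37, 4.51], [0.17, 1.92], [-2.96, 2.96]. Speed limits (rad/s): [2.39, 2.39, 3.14, 3.14, 3.14, 3.14, 3.14].

## Interface

Orientations are given as a 3x3 rotation matrix whose columns are the frame's x, y, z axes.
In Python, from bench import movep, servo_line, move_joints, command_gripper, sleep, solve_ik, read_state, read_camera, calibration, IKError, finish_job, tip_reach gives the robot as it stands. Calls block until the motion is done:
- movep(position, orientation): joint-space move of the TCP to a pose.
- servo_line(position, rot=None, speed=150): straight line of the TCP; rot=None keeps the orientation; speed is the mean speed in mm/s.
- move_joints(angles): joint-space move.
- command_gripper(opening, grasp_force=None): opening from 0.0 (shut) to 1.0 (fully open); grasp_force is the grip in N (None keeps the last); returns when the fingers have stopped.
- sleep(seconds).
- solve_ik(position, orientation): joint angles nearest the present ones, or None.
- read_state(): the state.
- read_camera(name): name is "scene" or "top"; returns the picture (400x640x3 uint8, blue, green, red); there is no depth.
- calibration(name): a dict with "K" (3x3 intrinsics, pixels), "dist_coeffs" ([k1, k2, p1, p2, k3] as OpenCV has them; the pictures are not rectified), "extrinsics" (4x4, takes a point from world to camera coordinates). Camera axes: x right, y down, z forward; pixel columns grow to the right and rows downward; lengths in mm; the calibration is good to about 2 mm. A picture is of the moment at which its call begins. calibration takes no time and is no camera call.
A pose or a line that the arm cannot do raises IKError and nothing moves.
- finish_job(): hands the job in, once; it reports no verdict.
The state is a dict: "time": time; "joint_pos": joint angles; "qd": joint speeds; "tau": joint torques, N m; "tcp_pos": TCP position; "eef_rot": TCP orientation; "wrist_force": force on the tool from outside, world axes, zero at the start; "moment": the same for the moment, N m; "opening": opening from 0.0 (shut) to 1.0 (fully open).
Only numpy, scipy, OpenCV 4.12 (cv2) and the standard library are available. Lean on these libraries where they do the work, as an engineer would, in place of code of your own. Each camera call takes 0.05 s, during which the arm holds its last target. There are 200 camera calls.

## Task

Set the angle table to its 20 degree angle: take the shorter of the two setting blocks, stand it upright in the middle of the steel pad on the table's base and let go of it, then swing the raised leaf down until its roller rests on top of the block. Leave the taller block where it stands.

Things in the scene. Friction and masses are not known exactly. Their poses are not given: they have to be found in the camera images.
- angle_table: Angle table (wooden sine plate) fixed to the bench: base board 270 (x) x 130 (y) x 18 mm, origin at centre of underside, +x from hinge end to pad end. Steel pad 60 (x) x 84 (y) mm centred at x = 88, y = 0, top at z = 20 mm. Hinge axis along y at x = -100, z = 30 mm. On it turns the leaf, which starts steeply raised above the hinge end, clear of the pad.
- roller (a point): Centre of the steel roller (20 mm diameter, 90 mm long, along y) under the leaf's free end, 200 mm from the hinge axis. The leaf is a light wooden board 130 mm wide, 12 mm thick, ending 215 mm from the axis. Its upper face is 22 mm above the line from hinge axis to roller centre (square to the board) and faces away from the pad when raised; a 13 mm dark lip crosses it over the hinge.
- leaf (a joint): Leaf angle, rad: 0 = level, grows as the free end rises (to 1.6). Roller resting on a block of height h on the pad: sin(angle) = h / 200 mm, so 0.347 (20 degrees) on the short block, 0.524 on the tall. The stiff hinge holds the leaf while steeper than about 0.85; below about 0.75 it sinks slowly by its own weight. 2 to 4 N on the upper face near the free end swings it down.
- short_block: The shorter setting block, dark hardwood between two steel end caps, 36 (x) x 50 (y) x 68 mm high, standing upright, loose, about 0.18 kg; origin at the centre of its underside, z up.
- tall_block: The taller setting block, made alike, 36 (x) x 50 (y) x 100 mm high, standing upright, loose; origin at the centre of its underside, z up. Not to be moved.
Things that resemble listed ones, but are neither listed nor needed, are in the scene too. What is shaped like the short_block but orange or purple is not meant.

How it is judged:
By the outcome, as a careful person would: the job done as asked, in the order asked, and still so for the second after the job is handed in, with the robot touching nothing.
It also fails if it takes over 64 s, if anything falls off the work surface, if the arm or the gripper's body presses on something with over 40 N, if the wrist force passes 120 N, or if a joint passes its speed limit or range.

## Working session

There is one attempt and no reset: what is moved stays moved. The work goes in short steps, each a Python script; the robot and the scene stay as the last script left them, time stands still between calls to the robot, and variables do not carry over. Pictures are saved under pics/ and viewed, about 8 in all and at most 12, crops included, and the job is handed in when it is done.

```bash
ls; mkdir -p pics; python3 - <<'E'
from bench import *
import cv2,numpy as np
np.set_printoptions(precision=4,suppress=True)
for n in("scene","top"):
    cv2.imwrite(f"pics/{n}0.png",read_camera(n)); c=calibration(n); print(n,np.array(c["K"]),c["dist_coeffs"],np.array(c["extrinsics"]))
print(read_state())
E
```

```text
pics
scene [[383.7649   0.     322.2969]
 [  0.     383.7649 205.391 ]
 [  0.       0.       1.    ]] [0.032 0.    0.    0.    0.   ] [[   0.8618   -0.5073   -0.0028 -480.3499]
 [  -0.31     -0.5222   -0.7944  143.7449]
 [   0.4015    0.6855   -0.6073  983.1314]
 [   0.        0.        0.        1.    ]]
top [[445.0942   0.     316.3799]
 [  0.     445.0942 192.5958]
 [  0.       0.       1.    ]] [-0.0665  0.      0.      0.      0.    ] [[  -0.0151   -0.9999    0.004  -102.5922]
 [  -0.9884    0.0143   -0.1513  503.7304]
 [   0.1513   -0.0063   -0.9885 1227.5822]
 [   0.        0.        0.        1.    ]]
{'time': 0.1, 'joint_pos': array([-1.3221,  0.4777,  0.0223,  1.5563, -0.0115,  1.1093, -0.0831]), 'qd': array([-0.0005, -0.003 , -0.001 , -0.0036,  0.0005,  0.0005,  0.0007]), 'tau': array([  0.0034, -58.409 ,   1.5397, -27.3314,  -0.0542,   0.0131,
         0.    ]), 'tcp_pos': array([235.5841, 632.0193, 246.8049]), 'eef_rot': array([[-0.937 ,  0.3492, -0.0004],
       [ 0.3492,  0.937 , -0.0016],
       [-0.0001, -0.0016, -1.    ]]), 'wrist_force': array([0.1704, 0.2346, 0.2999]), 'moment': array([ 0.0021, -0.0185,  0.0009]), 'opening': 0.9966596060986534}
```

View pics/scene0.png

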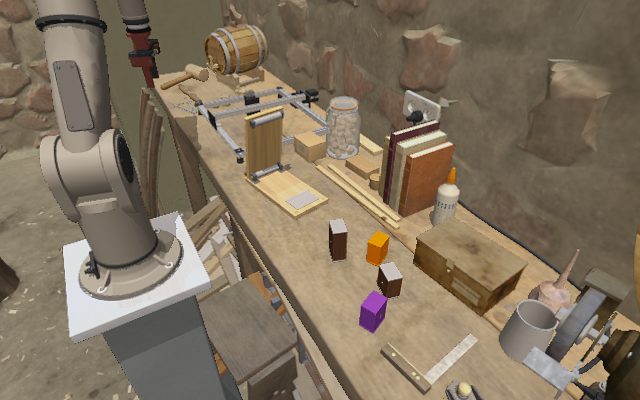

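View pics/top0.png

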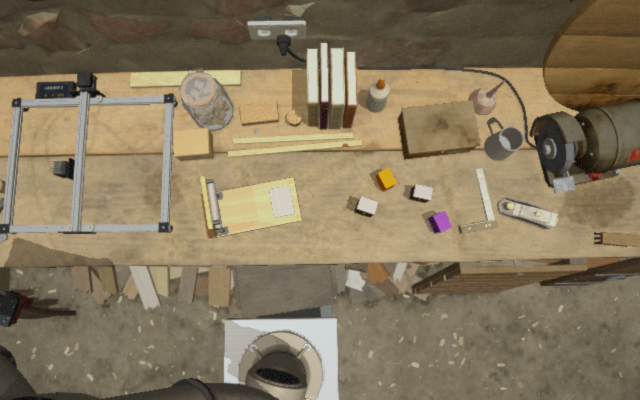

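Scene view: the dark blocks with steel caps are at (338,240), which is tall and slender, and (390,280), which is squat. The orange block at (377,248) and the purple one at (373,312) are decoys. In the top view the dark blocks are at (367,206) tall and (422,193) short. The pad is at (282,202) with the hinge to its left. I'll segment these and confirm in one crop.

```bash
cat > h.py <<'E'
from bench import *
import cv2,numpy as np
np.set_printoptions(precision=2,suppress=True)
def ray(n,px,z):
    "pixels (N,2) -> world points on plane z"
    c=calibration(n);K=np.array(c["K"]);E=np.array(c["extrinsics"])
    u=cv2.undistortPoints(np.float64(px).reshape(-1,1,2),K,np.array(c["dist_coeffs"]))[:,0]
    d=np.c_[u,np.ones(len(u))]@E[:3,:3]; o=-E[:3,:3].T@E[:3,3]
    return o+d*((z-o[2])/d[:,2])[:,None]
def proj(n,P):
    c=calibration(n);E=np.array(c["extrinsics"])
    return cv2.projectPoints(np.float64(P).reshape(-1,1,3),cv2.Rodrigues(E[:3,:3])[0],E[:3,3],np.array(c["K"]),np.array(c["dist_coeffs"]))[0][:,0]
def light(n,img,box,s=60,v=130):
    "biggest grey-bright blob in box x0,y0,x1,y1 -> contour (full px)"
    x0,y0,x1,y1=box; hsv=cv2.cvtColor(img[y0:y1,x0:x1],cv2.COLOR_BGR2HSV)
    m=((hsv[...,1]<s)&(hsv[...,2]>v)).astype(np.uint8)
    c=max(cv2.findContours(m,cv2.RETR_EXTERNAL,cv2.CHAIN_APPROX_NONE)[0],key=cv2.contourArea)
    return c[:,0]+[x0,y0]
def rect(n,c,z):
    P=ray(n,c,z)[:,:2]; return cv2.minAreaRect(P.astype(np.float32))
E
python3 - <<'E'
from h import *
t=cv2.imread("pics/top0.png");s=cv2.imread("pics/scene0.png")
for nm,b,z in(("tall",(350,190,385,220),100),("short",(405,178,440,208),68),("pad",(262,182,302,222),20)):
    print(nm,rect("top",light("top",t,b),z))
for nm,b,z in(("tall",(322,212,352,235),100),("short",(374,260,406,285),68),("pad",(280,185,325,215),20)):
    print(nm,rect("scene",light("scene",s,b),z))
A=cv2.resize(t[160:250,190:450],None,fx=3,fy=3,interpolation=2)
B=cv2.resize(s[90:340,230:420],None,fx=1.28,fy=1.28)
C=np.zeros((600,790,3),np.uint8);C[:270,:780]=A;B=B[:320];C[275:275+B.shape[0],:B.shape[1]]=B
D=cv2.resize(s[100:220,235:335],None,fx=2.7,fy=2.7);C[275:275+324,300:300+D.shape[1]]=D[:324]
cv2.imwrite("pics/crop1.png",C)
E
```

```text
tall ((457.48248291015625, -246.24893188476562), (51.95298385620117, 36.984840393066406), 69.75091552734375)
short ((495.97271728515625, -407.3949890136719), (52.18241882324219, 38.150020599365234), 75.68305206298828)
pad ((481.51556396484375, -9.05008316040039), (86.19369506835938, 63.34355926513672), 10.686214447021484)
tall ((458.8280944824219, -243.30987548828125), (52.02192687988281, 35.58295440673828), 70.78176879882812)
short ((497.3587341308594, -404.36297607421875), (50.876834869384766, 36.04930114746094), 76.86399841308594)
pad ((483.18902587890625, -4.5596771240234375), (85.06334686279297, 60.76438522338867), 10.537308692932129)
```

View pics/crop1.png

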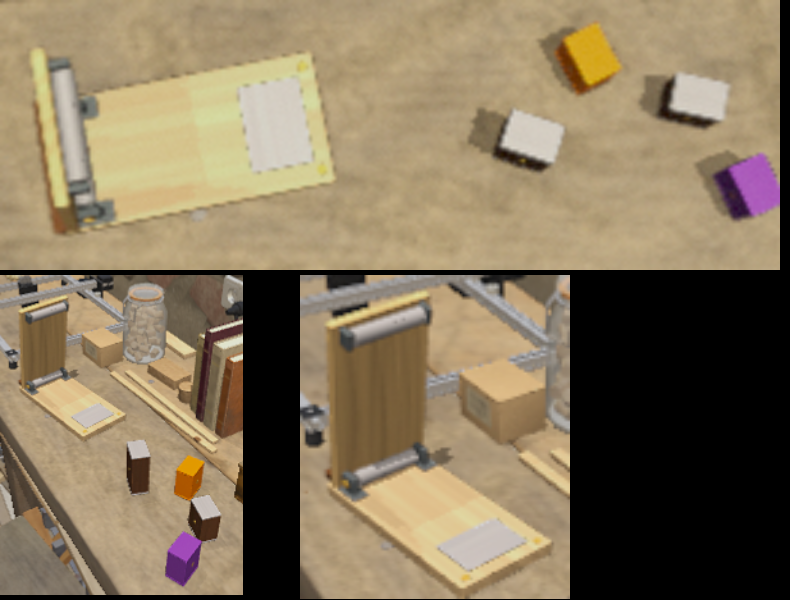

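The crop confirms it. The squat dark block with steel caps, top-view px (422,193), is the short one. Its cap ray-cast at z=68 gives the right 50×36 size in both views. The tall one is at (367,206), and orange and purple are decoys. The block is at about (497,-406) with its long axis at 76°. The pad is at about (482,-7) with its long axis at 10.6°. Next I'll pick it up, checking the IK first.

```bash
cat >> h.py <<'E'
def R(deg):
    f=np.radians(deg);c,s=np.cos(f),np.sin(f)
    return np.array([[-s,c,0],[c,s,0],[0,0,-1.]])
BLK=np.array([496.7,-405.9]); PAD=np.array([482.3,-6.8]); PH=10.6
TX=np.array([np.cos(np.radians(PH-90)),np.sin(np.radians(PH-90))])
HNG=PAD-188*TX
def st(m=""):
    s=read_state();print(m,"t",round(s["time"],2),"tcp",s["tcp_pos"],"F",s["wrist_force"],"op",round(s["opening"],3));return s
E
python3 - <<'E'
from h import *
t=cv2.imread("pics/top0.png")
print("roller xy (z 228):",(ray("top",[[212,200]],228)[0][:2]-HNG)@TX, "hinge",HNG)
s=read_state();p=s["tcp_pos"]
servo_line([p[0],p[1],420],speed=250);st("up")
movep([*BLK,330],R(76.2));st("above")
servo_line([*BLK,51],speed=130);st("down")
command_gripper(0.3,25);s=st("grip")
servo_line([*BLK,240],speed=150);st("lift")
E
```

```text
roller xy (z 228): 35.97467317271472 hinge [447.72 177.99]
up t 0.94 tcp [235.38 631.5  418.22] F [-0.12  0.06  0.32] op 0.999
above t 4.67 tcp [ 497.35 -405.17  330.  ] F [ 0.27 -0.56 -0.89] op 0.999
down t 6.97 tcp [ 497.   -406.14   51.57] F [ 0.41  0.48 -0.37] op 1.001
grip t 7.65 tcp [ 496.73 -405.81   51.02] F [ 0.21 -0.23  0.34] op 0.567
lift t 9.06 tcp [ 496.23 -405.5   238.87] F [ 0.01  0.4  -1.56] op 0.572
```

The block is held: the opening is 50 mm and the extra weight is 1.6–1.8 N. Now I'll place it.

```bash
python3 - <<'E'
from h import *
movep([*PAD,240],R(PH));st("over")
servo_line([*PAD,85],speed=130);s=st("near")
for n in("top","scene"): cv2.imwrite(f"pics/{n}1.png",read_camera(n))
A=cv2.imread("pics/top1.png")[140:260,190:390];B=cv2.imread("pics/scene1.png")[90:260,220:390]
C=np.zeros((590,790,3),np.uint8);a=cv2.resize(A,None,fx=2,fy=2);b=cv2.resize(B,None,fx=3.4,fy=3.4)[:590,:790]
C[:b.shape[0],:b.shape[1]]=b; C[:240,579:790]=a[:,:211] if False else cv2.resize(A,(211,240)); cv2.imwrite("pics/crop2.png",C)
E
```

```text
over t 10.68 tcp [482.5   -7.48 239.95] F [ 0.25 -0.12 -1.59] op 0.567
near t 12.03 tcp [482.82  -6.79  85.58] F [ 0.07 -0.05 -1.  ] op 0.571
```

View pics/crop2.png

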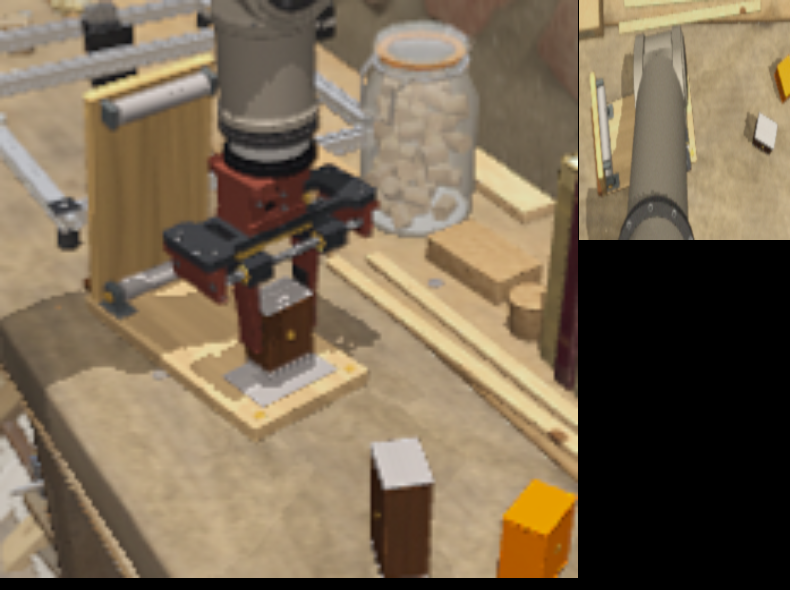

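The crop shows the block held upright about 14 mm above the pad, at crop (285,325), and square to it. I'll lower it until it touches, release, rise and measure.

```bash
python3 - <<'E'
from h import *
f0=read_state()["wrist_force"][2]
servo_line([*PAD,74],speed=40)
for z in np.arange(73,66,-1.):
    servo_line([*PAD,z],speed=20); s=read_state()
    if s["wrist_force"][2]-f0>3: break
st("touch")
command_gripper(1.0);st("open")
servo_line([*PAD,300],speed=150)
movep([*(HNG-90*TX),330],R(PH));st("behind")
for n in("top","scene"): cv2.imwrite(f"pics/{n}2.png",read_camera(n))
A=cv2.imread("pics/top2.png")[140:260,170:370];B=cv2.imread("pics/scene2.png")[90:260,220:390]
C=np.zeros((590,790,3),np.uint8);b=cv2.resize(B,(390,390));C[:390,:390]=b;C[:240,390:790]=cv2.resize(A,(400,240))
cv2.imwrite("pics/crop3.png",C)
E
```

```text
touch t 13.55 tcp [482.31  -6.82  70.92] F [-3.85 -0.49 11.67] op 0.565
open t 14.3 tcp [482.31  -6.78  69.98] F [-0.17 -0.26  0.42] op 0.999
behind t 17.07 tcp [431.82 264.92 329.59] F [ 0.76 -0.15 -0.23] op 1.002
```

View pics/crop3.png

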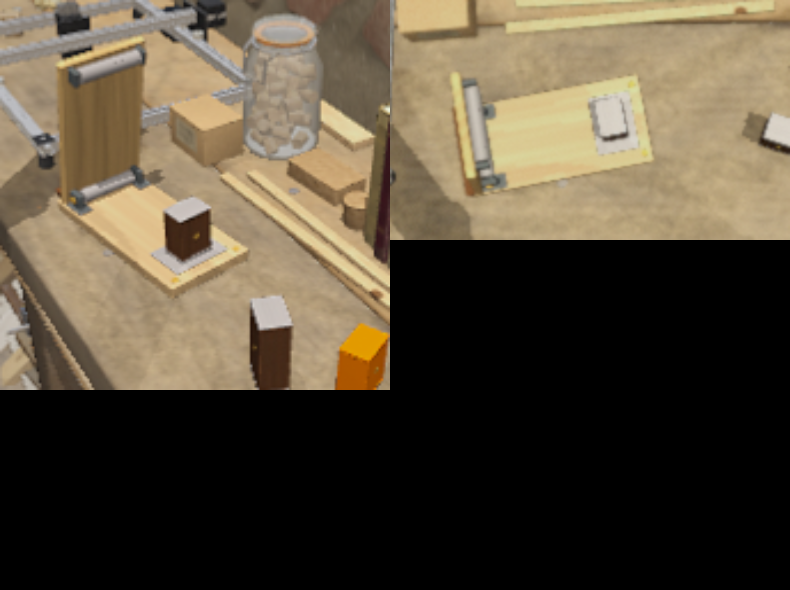

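The block stands released, upright and square on the pad: cap at scene px (301,181), top px about (276,199). I'll measure the cap, then push the leaf if it's centred.

```bash
python3 - <<'E'
from h import *
s=cv2.imread("pics/scene2.png")
r=rect("scene",light("scene",s,(285,172,316,195)),88);print(r)
pad0=np.array([483.19,-4.56]) # pad by the same camera
d=np.array(r[0])-pad0;print("off along tx",d@TX,"ty",d@[-TX[1],TX[0]])
def P(a,r=190,back=10):
    q=r*np.cos(a)-22*np.sin(a)-back
    return [*(HNG+q*TX),30+r*np.sin(a)+22*np.cos(a)+25]
ok=[solve_ik(P(a),R(PH)) is not None for a in np.arange(1.6,.5,-.1)];print(ok)
print(np.array([P(1.6),P(1.39),P(.55)]))
E
```

```text
((481.7806396484375, -4.706871032714844), (52.91646194458008, 38.08604049682617), 12.018854141235352)
off along tx -0.11488901034841847 ty -1.4123272340744029
[True, True, True, True, True, True, True, True, True, True, True]
[[440.81 214.89 244.28]
 [448.18 175.51 245.86]
 [473.56  39.91 173.07]]
```

The block is centred within 1.5 mm. Now I'll swing the leaf with the shut fingers along the arc, watching the force.

```bash
cat >> h.py <<'E'
def P(a,r=190,back=10):
    q=r*np.cos(a)-22*np.sin(a)-back
    return [*(HNG+q*TX),30+r*np.sin(a)+22*np.cos(a)+25]
E
python3 - <<'E'
from h import *
command_gripper(0.0)
p=P(1.75);servo_line([*(HNG-75*TX),p[2]],speed=120);st("down")
for a in np.arange(1.7,.62,-.07):
    servo_line(P(a),speed=70); s=read_state();print(round(a,2),round(s["time"],1),s["wrist_force"])
    if np.linalg.norm(s["wrist_force"])>15: print("STOP");break
for n in("top","scene"): cv2.imwrite(f"pics/{n}3.png",read_camera(n))
B=cv2.imread("pics/scene3.png")[90:260,220:390];cv2.imwrite("pics/crop4.png",cv2.resize(B,(510,510)))
E
```

```text
down t 19.43 tcp [434.29 252.14 238.7 ] F [ 0.37  0.17 -0.42] op 0.005
1.7 19.9 [-0.24  0.06  0.18]
1.63 20.2 [ 0.61 -0.05  0.95]
1.56 20.5 [-0.02  0.25  0.3 ]
1.49 20.9 [ 0.25 -0.09 -0.09]
1.42 21.2 [0.06 0.31 0.6 ]
1.35 21.6 [0.09 0.24 0.23]
1.28 21.9 [ 0.23  1.1  -0.13]
1.21 22.2 [-1.02 -0.05  0.3 ]
1.14 22.6 [0.66 0.26 1.07]
1.07 22.9 [-0.14  0.06 -0.32]
1.0 23.3 [-0.84  0.91  0.07]
0.93 23.6 [-0.44 -0.46  0.02]
0.86 23.9 [0.1  0.23 0.24]
0.79 24.3 [-0.76  0.56 -0.05]
0.72 24.6 [-0.37 -0.58 -0.4 ]
0.65 25.0 [ 0.12 -0.7   0.95]
```

View pics/crop4.png

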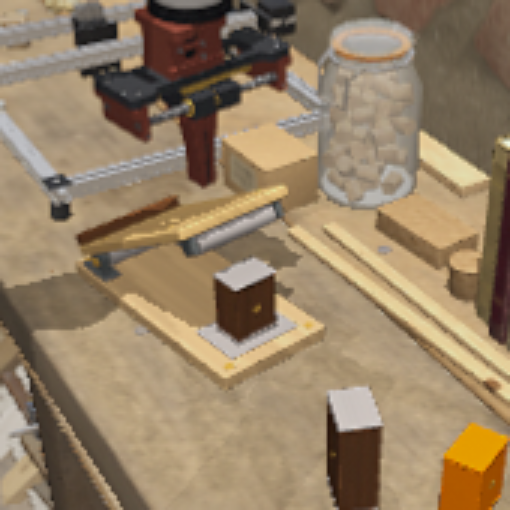

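The leaf has come down to about 0.6 rad, with its roller at crop (235,230) still above the block at (245,300). I'll back the tool away and let the leaf sink.

```bash
python3 - <<'E'
from h import *
p=read_state()["tcp_pos"];servo_line([p[0],p[1],330],speed=150)
movep([*(HNG-120*TX),380],R(PH));st("clear")
prev=None
for i in range(12):
    im=read_camera("scene");c=im[100:230,230:340].astype(int)
    d=None if prev is None else (abs(c-prev).max(2)>25).sum();prev=c
    print(round(read_state()["time"],1),d)
    if i>1 and d<3: break
    sleep(1.5)
cv2.imwrite("pics/scene4.png",im);cv2.imwrite("pics/top4.png",read_camera("top"))
A=cv2.imread("pics/top4.png")[140:260,170:370]
C=np.zeros((590,790,3),np.uint8);C[:480,:480]=cv2.resize(im[110:230,235:355],(480,480),interpolation=2);C[:186,480:790]=cv2.resize(A,(310,186))
cv2.imwrite("pics/crop5.png",C)
E
```

```text
clear t 27.17 tcp [426.35 294.27 379.26] F [-0.13  0.09 -0.36] op 0.004
27.2 None
28.8 20
30.3 0
```

View pics/crop5.png

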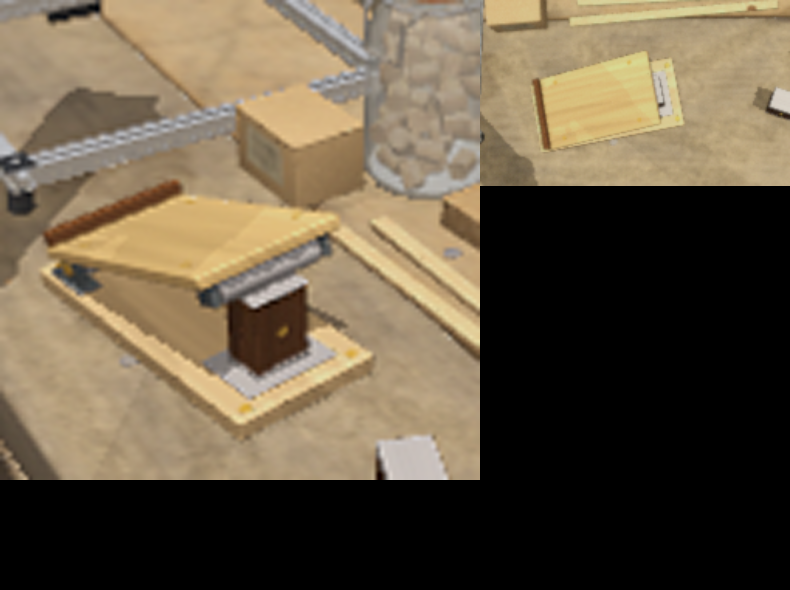

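The roller appears to rest on the block's cap, at crop (265,285), and the motion has stopped. As a numeric check I'll project the leaf's top end corners at 0.347 rad and compare them with the observed (286,179) and (319.5,164).

```bash
python3 - <<'E'
from h import *
TY=np.array([-TX[1],TX[0]])
for a in(.3,.347,.4,.45):
    q=215*np.cos(a)-22*np.sin(a);z=30+215*np.sin(a)+22*np.cos(a)
    print(a,proj("scene",[[*(HNG+q*TX+y*TY),z] for y in(-65,65)]).ravel())
im=read_camera("scene");old=cv2.imread("pics/scene4.png")
print("changed px",(abs(im[100:340,230:420].astype(int)-old[100:340,230:420]).max(2)>25).sum())
s0=cv2.imread("pics/scene0.png")
print("tall block now",rect("scene",light("scene",im,(322,212,352,235)),100)[0],"start",rect("scene",light("scene",s0,(322,212,352,235)),100)[0]);st()
E
```

```text
0.3 [284.91 182.9  320.45 166.55]
0.347 [283.79 179.48 319.5  163.28]
0.4 [282.42 175.59 318.3  159.58]
0.45 [281.01 171.91 317.06 156.09]
changed px 0
tall block now (458.4840087890625, -243.14413452148438) start (458.8280944824219, -243.30987548828125)
 t 30.42 tcp [425.66 295.94 380.03] F [0.7  0.04 0.37] op 0.006
```

The observed corners match 0.347 rad, the tall block hasn't moved and nothing is moving. Handing in.

```bash
python3 -c "
from bench import *
print(finish_job())"
```

```text
the job is handed in; nothing more can be done
None
```

The angle table is set to its 20 degree angle and the job is handed in, at about 30 s of the 64 s limit. I stood the short block upright on the steel pad and let go. I then pushed the raised leaf down with the shut fingers to about 0.65 rad, backed off, and let it sink onto the block.

**Last checks:**
- **Block position:** before I swung the leaf, the block was within about 1.5 mm of the pad's centre and square to it within about 1.5°.
- **Leaf angle:** the leaf's end corners in the picture match a projection at 0.347 rad, to about 1 px for one corner and 2 px for the other.
- **At rest:** nothing changed between the last two pictures, and the arm stood clear of everything.
- **Tall block:** it has not moved, within 0.4 mm.

**Disagreements:** the two cameras differed by 3–4 mm in y, so I used the average. The wrist force was too noisy to show the 2–4 N push on the leaf, so I confirmed that from the pictures. Setting the block down peaked at about 12 N, well under the limit.

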